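Clamp the stamping press and hold the stamp on the coaster

ROBOT

A 6-joint arm with a two-finger parallel gripper is mounted at the origin on the work surface. World frame = base frame: x ahead of the robot, y to its left, z up, the work surface at z = 0. Lengths are in m, angles in degrees, forces in N, time in s.
With the tool pointing down it reaches from about 0.325 to 0.9 m from the base axis. Payload 6.1 kg.
Tool frame: the origin (TCP) lies on the front face of the gripper's body, between the roots of the fingers; the fingertips stand 73 mm ahead of it and the grasp point (between the pads) lies 54 mm ahead of it; z points along the fingers, y is the line along which they close (so a half turn about z gives the same grasp; the last joint's range is limited). The gripper opens to 85 mm and grips with 20 to 120 N. Pads are 22 mm wide; open, the fingers measure 114 mm over their backs; the gripper's body (76 mm by 85 mm) begins 54 mm behind the grasp point. The pads swing forward as they close: fully open they stand 13 mm farther back than shut.
Start: joints at [62.332, 12.628, 87.462, -0, 79.91, -7.225], TCP at [0.218, 0.586, 0.304] pointing down, gripper open.
Joint ranges: [-170.65, 170.65], [-52.31, 119.04], [5.05, 147.46], [-71.25, 251.25], [11.57, 151.72], [-153.62, 153.62]. Speed limits (degrees/s): [147.25, 147.25, 172.46, 180, 180, 180].

INTERFACE

Orientations are given as a 3x3 rotation matrix whose columns are the frame's x, y, z axes.
In Python, from bench import ctrl, get_image gives the robot as it stands.
- The arm moves only by the tool apply_moves, never from a script. Its argument "motion" is a list of rows, each an object of numbers: "rx", "ry", "rz": the turn, a rotation vector about the tool's x, y, z in degrees; "dx", "dy", "dz": the shift along the tool's x, y, z in mm; "hand": the gripper command: -1 is fully open, 1 is shut, values between are in proportion. A call has 1 to 5 rows; each row is the pose to reach, as a shift and turn from the pose commanded when the call began, along the tool's axes at that moment; what a row does not reach only later rows make up. A row lasts 1/10 s, in which the tool goes at most 50 mm and 8.59 degrees, less where a joint would pass 70% of its speed; a pose out of reach is approached as far as the arm can. A call with a gripper value outside its range is refused whole. The fingers move at their own pace and stop on an object; "force" is the grip in N (left out, the last holds). Time passes only in rows, so rows that repeat a pose let the fingers close. It gives the time, the measured TCP pose, the force, the opening and the grip force at its end, in the units of the state.
- ctrl.get_obs(): the state, without advancing time (a new reading comes with each control period).
- get_image(name): name is "scene" or "top"; returns a dict with "image" (480x640x3 uint8, red, green, blue), "mtx" (3x3 intrinsics, pixels), "rvec" (rotation vector, rad) and "tvec" (3), from world to camera coordinates, as OpenCV has them. Camera axes: x right, y down, z forward; pixel columns grow to the right and rows downward; lengths in m; the calibration is good to about 2 mm. A picture is of the moment at which its call begins. There is no depth.
- ctrl.job_done(): hands the job in; it is judged then, once.
The state is a dict: "clock": time; "joints": joint angles; "joint_velocities": joint speeds; "effort": joint torques, N m; "position": TCP position; "tool_rot": TCP orientation; "force": force on the tool from outside, world axes, zero at the start; "torque": the same for the moment, N m; "grip_width": opening from 0.0 (shut) to 1.0 (fully open); "finger_force": force on a finger pad.
Only numpy, scipy, OpenCV 4.12 (cv2) and the standard library are available. Lean on these libraries where they do the work, as an engineer would, in place of code of your own. Each camera call takes 0.05 s, during which the arm holds its last target. There are 200 camera calls.

TASK

Tighten the loose hex nut on top of the press column by hand, clockwise until its lug comes up to the stop block and it turns no further. Only then push the spring-loaded wooden palm knob down about 25 mm, until its top is level with the top of the steel gauge post beside it, and finish your program while still holding it there so that the stamp stays on the clay coaster. Never push the knob down to the bottom, and leave the coaster and the other things on the bench where they are.

Things in the scene. Friction and masses are not known exactly. Their poses are not given: they have to be found in the camera images.
- press: grey bench stamping press, bolted down, base 210 x 120 x 18 mm. Origin: centre of its underside, z up; its x axis points from the ram (x = -50 mm) to the column (x = +55), both at y = 0. A head beam 52 mm wide, top at 130 mm, joins them; on it stand the nut (over the column), the knob (over the ram), the thin gauge post between, and an 8 mm stop block for the nut's lug at (55, 36) mm
- nut_center (a point): centre of the steel hex nut, 36 mm across flats, 28 mm high (its flange, 50 mm wide, lies 14 mm below this point); captive, turns about the vertical here without rising. The point's x axis is normal to one pair of flats (the others are 60 degrees on) and turns with the nut. A lug on the flange reaches 39 mm from the axis; a 20 mm threaded stub stands 9 mm above the nut
- nut (a joint): turn of the nut in rad, growing clockwise seen from above; it starts between 0.2 and 1.0 and is fully home at its hard stop, 2.2 (lug at the stop block). Even friction of 0.15 N m, stays where it is left
- knob_top (a point): centre of the flat top face of the wooden mushroom knob, 44 mm in diameter (flat part 38 mm), on top of the vertical ram; at rest 193 mm above the press origin; moves down with the ram. z up
- ram (a joint): downward travel of the ram and knob in m: 0 at rest (spring return), bottoms at 0.038. It takes about 3 N to start and about 13 N to hold at 0.025; from 0.015 on the sprung stamp below rests on the coaster. The spring pushes it back up when let go
- post_top (a point): centre of the top of the steel gauge post, 10 mm in diameter, 45 mm from the knob's axis towards the nut; 168 mm above the press origin, which is 25 mm below the knob's rest height
- coaster_center (a point): centre of the round clay coaster, 70 mm in diameter, 10 mm thick, lying loose under the stamp on the press base between three brass pins
- pinch_pot: bystander beside the press: clay bowl 90 mm wide, 65 mm high; origin under its centre
- figure: bystander on the other side of the press: clay figure 52 mm wide, 80 mm high; origin under its centre
- spare_disc: bystander before the press: clay disc 84 mm in diameter, 9 mm thick; origin under its centre
- awl: bystander behind the column: wood-handled awl lying along its x, handle towards -x
Not all that is in view belongs to the job. What is shaped like the part that bears coaster_center but blue or orange is not meant.

How it is judged:
By the outcome, as a careful person would: the job done as asked, in the order asked, and still so for the second after the job is handed in, while the arm keeps its last pose, push and grip.
It also fails if it takes over 43 s, if anything falls off the work surface, if the arm or the gripper's body presses on something with over 40 N, if the wrist force passes 120 N, or if a joint passes its speed limit or range.

## Working session

There is one attempt and no reset: what is moved stays moved. The work goes in short steps, Python scripts to look and compute and a tool call to move; the robot and the scene stay as the last step left them, time stands still between calls to the robot, and variables do not carry over. Pictures are saved under pics/ and viewed, at most 10 in all, crops included, and the job is handed in when it is done.

Besides the shell and the picture viewer there is one more tool, called after "Request:" as a command line: name --argument value ..., lists and objects as JSON in quotes. apply_moves: Moves the arm, as the interface text tells. Its arguments: {"type":"object","properties":{"motion":{"type":"array","items":{"type":"object","properties":{"rx":{"type":"number"},"ry":{"type":"number"},"rz":{"type":"number"},"dx":{"type":"number"},"dy":{"type":"number"},"dz":{"type":"number"},"hand":{"type":"number"}}}},"force":{"type":"number"}},"required":["motion"]}

```bash
mkdir -p pics; ls; python3 - <<'E'
from bench import ctrl,get_image
import cv2,pickle
d={}
for n in("scene","top"):
    g=get_image(n); d[n]=g; cv2.imwrite(f"pics/{n}0.png",g["image"][:,:,::-1])
    print(n,g["mtx"],g["rvec"],g["tvec"])
pickle.dump(d,open("cal.pkl","wb"))
o=ctrl.get_obs();print(o)
E
```

```text
pics
scene [[521.12460289   0.         329.72897858]
 [  0.         521.12460289 241.22799486]
 [  0.           0.           1.        ]] [ 1.48822241  1.76868344 -0.97792599] [ 0.05479872 -0.13301794  1.56095937]
top [[618.30008892   0.         316.80565652]
 [  0.         618.30008892 247.59404447]
 [  0.           0.           1.        ]] [ 2.15883833 -2.15745721  0.16017773] [-0.00466535  0.51277168  1.43505834]
{'clock': 0.1, 'joints': array([ 6.23328219e+01,  1.26718256e+01,  8.75188447e+01, -8.79295037e-05,
        7.99108119e+01, -7.22439029e+00]), 'joint_velocities': array([-0.00038077, -0.07529996, -0.20870671,  0.0200453 , -0.08897004,
        0.04238624]), 'effort': array([ 5.37611450e-04, -4.98245895e+01, -3.90545762e+01, -2.13063831e-04,
        5.72104531e-03, -2.31127808e-05]), 'position': array([0.21809735, 0.58526665, 0.30289998]), 'tool_rot': array([[-9.37021422e-01,  3.49270926e-01, -8.21089820e-04],
       [ 3.49271821e-01,  9.37020134e-01, -1.56937880e-03],
       [ 2.21239307e-04, -1.75732509e-03, -9.99998431e-01]]), 'force': array([-1.17162408, -0.02301704,  0.74613598]), 'torque': array([-0.0089429 ,  0.03012721, -0.01173107]), 'finger_force': 0.0, 'grip_width': 0.9974768340055644}
```

View pics/scene0.png

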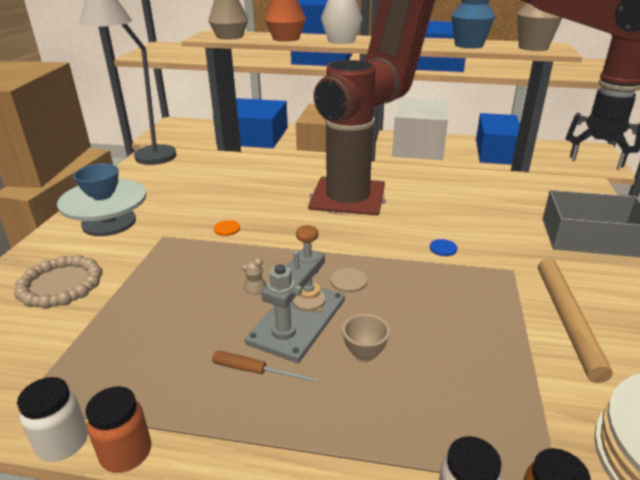

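View pics/top0.png

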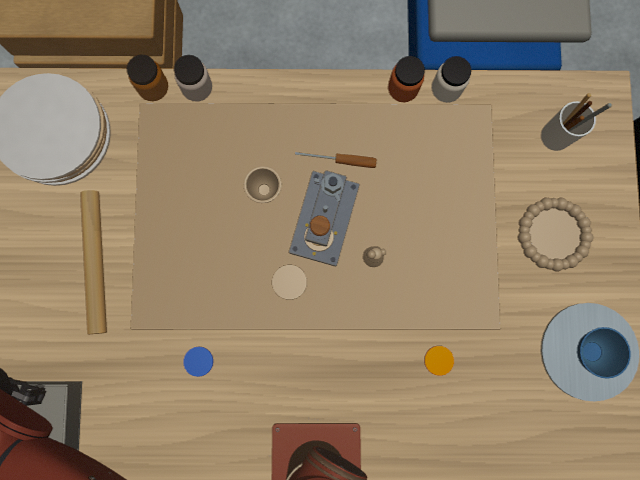

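The top view shows the press: nut at about (333,183), knob at (320,225), coaster under the stamp near (319,238). The coaster-like discs are blue (198,361), orange (439,361), and clay-coloured under the stamp. The clay one fits, since it lies between the pins and isn't blue or orange. I'll confirm this in the crop.

```bash
python3 - <<'E'
import cv2,numpy as np
t=cv2.imread("pics/top0.png")[160:272,275:375]; s=cv2.imread("pics/scene0.png")[220:362,240:350]
t=cv2.resize(t,None,fx=5.3,fy=5.3,interpolation=cv2.INTER_CUBIC)
s=cv2.resize(s,None,fx=4.1,fy=4.1,interpolation=cv2.INTER_CUBIC)
for im,x0,y0,f in((t,275,160,5.3),(s,240,220,4.1)):
    for k in range(0,200,10):
        cv2.putText(im,str(x0+k),(int(k*f),8),0,.3,(0,0,255));cv2.putText(im,str(y0+k),(0,int(k*f)+4),0,.3,(0,0,255))
        cv2.line(im,(int(k*f),10),(int(k*f),14),(0,0,255));cv2.line(im,(22,int(k*f)),(26,int(k*f)),(0,0,255))
cv2.imwrite("pics/tc.png",t);cv2.imwrite("pics/sc.png",s);print(t.shape,s.shape)
E
```

```text
(594, 530, 3) (582, 451, 3)
```

View pics/tc.png

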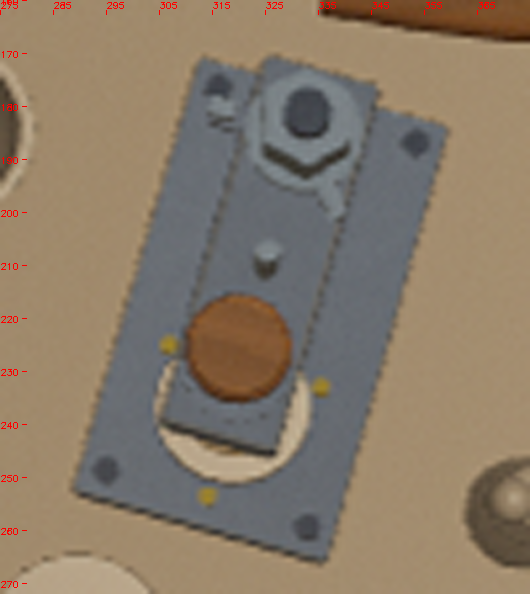

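View pics/sc.png

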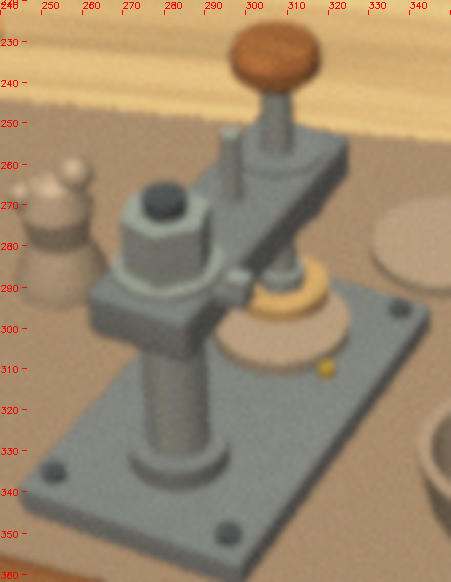

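The crops confirm it: the coaster is the clay disc at about (319,238) in the top view, between the three brass pins. The lug points to about (338,197) and the stop block is at about (316,181). Next I'll fit the press pose.

```bash
cat > h.py <<'E'
import pickle,cv2,numpy as np
C=pickle.load(open("cal.pkl","rb"))
def proj(n,P):
    g=C[n];return cv2.projectPoints(np.float64(P).reshape(-1,1,3),g["rvec"],g["tvec"],g["mtx"],None)[0].reshape(-1,2)
def ray(n,uv,z):
    g=C[n];R=cv2.Rodrigues(g["rvec"])[0];c=-R.T@np.ravel(g["tvec"])
    d=R.T@np.linalg.inv(g["mtx"])@np.r_[uv,1];return c+d*(z-c[2])/d[2]
def W(p,P):
    c,s=np.cos(p[2]),np.sin(p[2]);P=np.atleast_2d(P)
    return np.c_[p[0]+c*P[:,0]-s*P[:,1],p[1]+s*P[:,0]+c*P[:,1],P[:,2]]
E
python3 - <<'E'
from h import *
from scipy.optimize import least_squares
T=[((105,60,18),(312.7,170.8)),((105,-60,18),(359.9,184.2)),((-105,-60,18),(336.7,266.2)),((-105,60,18),(289.2,252.8)),((-50,0,193),(320.1,225.7)),((-5,0,168),(325.6,206.6))]
S=[((-50,0,193),(307.1,231)),((-5,0,168),(296.6,252.2)),((105,60,18),(299,360)),((105,-60,18),(245,341)),((-105,60,18),(345,296))]
def f(p):
    P=W(p,[(55,0,p[3]*1000)]/np.array([1000,1000,1000]))
    r=[proj("top",W(p,np.array([a for a,_ in T])/1000))-[b for _,b in T],
       proj("scene",W(p,np.array([a for a,_ in S])/1000))-[b for _,b in S],
       proj("top",P)-[332.9,181.1],proj("scene",P)-[280,266.8]]
    return np.concatenate([x.ravel() for x in r])
for x in (0,1.5,-1.5,.3): pass
s=min((least_squares(f,[.6,0,a,.17],loss="soft_l1") for a in(-.3,1.2,2.8,-1.8)),key=lambda s:s.cost)
p=s.x;print("press",p[:2],np.degrees(p[2]),"stub z",p[3]);print(f(p).reshape(-1,2).round(1).tolist())
np.save("p.npy",p)
N=W(p,[.055,0,0])[0,:2];print("nut",N,"knob",W(p,[-.05,0,.193]))
def az(uv,z):
    d=ray("top",uv,z)[:2]-N;return np.degrees(np.arctan2(d[1],d[0])).round(1),np.hypot(*d)
print("lug",az((337.8,197.8),.134),"stop",az((316.5,180.8),.136))
zt=p[3]-.009
c=lambda x,y:(275+x/5.3,160+y/5.3)
for v in((265,150),(307,172),(350,150)): print("hexvert bottom?",[az(c(*v),z) for z in(zt,zt-.026)])
E
```

```text
press [ 0.58537956 -0.02163172] -15.421500507300037 stub z 0.18060203981692477
[[-1.2, 0.8], [-1.0, 0.3], [-0.3, 0.8], [-1.0, 0.9], [-0.4, 0.6], [-0.6, 2.0], [-1.0, 2.4], [-1.1, 3.6], [-0.4, 0.8], [-1.2, 0.6], [-0.4, 0.8], [-0.5, 0.1], [-0.7, -0.0]]
nut [ 0.63839932 -0.0362572 ] knob [[ 0.53717977 -0.00833582  0.193     ]]
lug (np.float64(-152.5), np.float64(0.029819833873621755)) stop (np.float64(70.7), np.float64(0.03598862031051741))
hexvert bottom? [(np.float64(130.5), np.float64(0.020911018281361132)), (np.float64(116.3), np.float64(0.01693203238647688))]
hexvert bottom? [(np.float64(-176.6), np.float64(0.02283338080588318)), (np.float64(-171.8), np.float64(0.0170555076616428))]
hexvert bottom? [(np.float64(-125.2), np.float64(0.023400422754183914)), (np.float64(-109.8), np.float64(0.02181583235380408))]
```

Request:
apply_moves --motion '[{"dx": -40,"dy": -29,"hand": -0.3},{"dx": -81,"dy": -58,"hand": -0.3},{"dx": -122,"dy": -87,"hand": -0.3},{"dx": -163,"dy": -116,"hand": -0.3},{"dx": -203,"dy": -145,"hand": -0.3}]' --force 40

```text
$.motion[0]: bad value
```

Request:
apply_moves --motion '[{"dx": -40,"dy": -29,"hand": -0.3},{"dx": -81,"dy": -58,"hand": -0.3},{"dx": -122,"dy": -87,"hand": -0.3},{"dx": -163,"dy": -116,"hand": -0.3},{"dx": -203,"dy": -145,"hand": -0.3}]'

```text
$.motion[0]: bad value
```

Request:
apply_moves --motion '[{"dx": -40,"dy": -29,"rz": 8,"hand": -0.3},{"dx": -81,"dy": -58,"rz": 16,"hand": -0.3},{"dx": -122,"dy": -87,"rz": 24,"hand": -0.3},{"dx": -163,"dy": -116,"rz": 32,"hand": -0.3},{"dx": -204,"dy": -146,"rz": 40,"hand": -0.3}]'

```text
$.motion[0]: bad value
```

```bash
python3 - <<'E'
from h import *
from bench import ctrl
p=np.load("p.npy")
for z in(.138,.146,.154): print(z,proj("scene",W(p,[.055,.036,z])),proj("scene",W(p,[.055,0,z+.03])))
o=ctrl.get_obs();R=o["tool_rot"];print(o["clock"],o["position"],R,o["joints"],o["grip_width"],o["force"],o["torque"])
print(R.T@(np.r_[.638,-.036,.219]-o["position"])*1000)
E
```

```text
0.138 [[297.74275828 290.8423267 ]] [[279.66623257 272.48654644]]
0.146 [[297.59239558 287.32587188]] [[279.43347975 268.87593504]]
0.154 [[297.44066808 283.77749952]] [[279.19860771 265.23244878]]
0.1 [0.21809735 0.58526665 0.30289998] [[-9.37021422e-01  3.49270926e-01 -8.21089820e-04]
 [ 3.49271821e-01  9.37020134e-01 -1.56937880e-03]
 [ 2.21239307e-04 -1.75732509e-03 -9.99998431e-01]] [ 6.23328219e+01  1.26718256e+01  8.75188447e+01 -8.79295037e-05
  7.99108119e+01 -7.22439029e+00] 0.9974768340055644 [-1.17162408 -0.02301704  0.74613598] [-0.0089429   0.03012721 -0.01173107]
[-610.467272   -435.3321293    84.53007335]
```

Request:
apply_moves --motion '[{"dx": -40,"dy": -29,"dz": 0,"rx": 0,"ry": 0,"rz": 0,"hand": -0.3},{"dx": -81,"dy": -58,"dz": 0,"rx": 0,"ry": 0,"rz": 0,"hand": -0.3},{"dx": -122,"dy": -87,"dz": 0,"rx": 0,"ry": 0,"rz": 0,"hand": -0.3},{"dx": -163,"dy": -116,"dz": 0,"rx": 0,"ry": 0,"rz": 0,"hand": -0.3},{"dx": -203,"dy": -145,"dz": 0,"rx": 0,"ry": 0,"rz": 0,"hand": -0.3}]' --force 40

```text
clock: 0.6
position: [0.3583, 0.3771, 0.3035]
tool_rot: [[-0.937, 0.349, -0.0], [0.349, 0.937, -0.0], [0.0, -0.0, -1.0]]
force: [1.7, 0.0, 0.1]
grip_width: 0.651
finger_force: 0.0
```

Request:
apply_moves --motion '[{"dx": -40,"dy": -29,"dz": 0,"rx": 0,"ry": 0,"rz": 0,"hand": -0.3},{"dx": -81,"dy": -58,"dz": 0,"rx": 0,"ry": 0,"rz": 0,"hand": -0.3},{"dx": -122,"dy": -87,"dz": 0,"rx": 0,"ry": 0,"rz": 0,"hand": -0.3},{"dx": -163,"dy": -116,"dz": 0,"rx": 0,"ry": 0,"rz": 0,"hand": -0.3},{"dx": -203,"dy": -145,"dz": 0,"rx": 0,"ry": 0,"rz": 0,"hand": -0.3}]'

```text
clock: 1.1
position: [0.498, 0.1703, 0.3037]
tool_rot: [[-0.937, 0.349, -0.0], [0.349, 0.937, 0.0], [0.0, 0.0, -1.0]]
force: [0.5, 0.4, 0.2]
grip_width: 0.653
finger_force: 0.0
```

Request:
apply_moves --motion '[{"dx": -40,"dy": -29,"dz": 0,"rx": 0,"ry": 0,"rz": 8,"hand": -0.3},{"dx": -81,"dy": -58,"dz": 0,"rx": 0,"ry": 0,"rz": 16,"hand": -0.3},{"dx": -122,"dy": -87,"dz": 0,"rx": 0,"ry": 0,"rz": 24,"hand": -0.3},{"dx": -163,"dy": -116,"dz": 0,"rx": 0,"ry": 0,"rz": 32,"hand": -0.3},{"dx": -203,"dy": -145,"dz": 0,"rx": 0,"ry": 0,"rz": 40,"hand": -0.3}]'

```text
clock: 1.6
position: [0.6375, -0.0364, 0.3033]
tool_rot: [[-0.488, 0.873, -0.001], [0.873, 0.488, 0.0], [0.001, -0.001, -1.0]]
force: [1.4, 0.4, -0.4]
grip_width: 0.647
finger_force: 0.0
```

```bash
cat > q.py <<'E'
import sys
from h import *
from bench import ctrl
np.set_printoptions(precision=4,suppress=True)
o=ctrl.get_obs();R=o["tool_rot"];print(o["clock"],o["position"],"y az",np.degrees(np.arctan2(R[1,1],R[0,1])),"j",o["joints"],o["grip_width"],o["finger_force"],o["force"],o["torque"])
if len(sys.argv)>3: print("shift",R.T@(np.array(sys.argv[1:4],float)-o["position"])*1000)
E
python3 q.py .638 -.036 .219
```

```text
1.6 [ 0.6375 -0.0364  0.3033] y az 29.215275058767403 j [-10.3414  14.5149  85.2949   0.0084  80.237  -39.5581] 0.6472962856157515 0.0 [ 1.4422  0.435  -0.4368] [-0.0309 -0.0414  0.0351]
shift [ 0.0669  0.6474 84.3123]
```

Request:
apply_moves --motion '[{"dx": 0,"dy": 0,"dz": 20,"rx": 0,"ry": 0,"rz": 0,"hand": -0.3},{"dx": 0,"dy": 0,"dz": 40,"rx": 0,"ry": 0,"rz": 0,"hand": -0.3},{"dx": 0,"dy": 0,"dz": 60,"rx": 0,"ry": 0,"rz": 0,"hand": -0.3},{"dx": 0,"dy": 0,"dz": 72,"rx": 0,"ry": 0,"rz": 0,"hand": -0.3},{"dx": 0,"dy": 0,"dz": 80,"rx": 0,"ry": 0,"rz": 0,"hand": -0.3}]'

```text
clock: 2.1
position: [0.6363, -0.0344, 0.2222]
tool_rot: [[-0.493, 0.87, -0.002], [0.87, 0.493, 0.0], [0.001, -0.002, -1.0]]
force: [-0.4, 0.4, -0.3]
grip_width: 0.65
finger_force: 0.0
```

```bash
python3 - <<'E'
from bench import get_image
import cv2
s=get_image("scene")["image"][200:330,220:360,::-1]
cv2.imwrite("pics/s1.png",cv2.resize(s,None,fx=4,fy=4,interpolation=cv2.INTER_CUBIC))
E
python3 q.py
```

```text
2.15 [ 0.636  -0.0342  0.2215] y az 29.56646806504012 j [-10.1708  18.1645  89.8746  -0.0004  72.1376 -39.737 ] 0.6520609120119016 0.0 [-0.9292 -0.0823 -0.1115] [-0.0048  0.0294  0.0167]
```

View pics/s1.png

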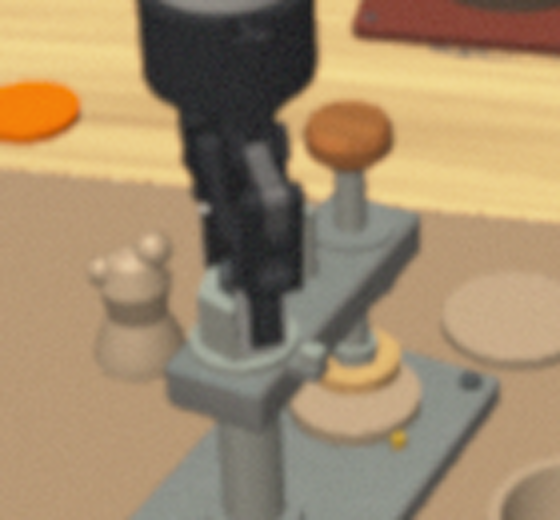

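The view shows both fingers straddling the nut with the tips just above the flange, near crop (262,343). I'll re-centre slightly and grip.

Request:
apply_moves --motion '[{"dx": -2.5,"dy": 1,"dz": 0,"rx": 0,"ry": 0,"rz": 0,"hand": -0.3},{"dx": -2.5,"dy": 1,"dz": 0,"rx": 0,"ry": 0,"rz": 0,"hand": -0.3},{"dx": -2.5,"dy": 1,"dz": 0,"rx": 0,"ry": 0,"rz": 0,"hand": -0.3}]'

```text
clock: 2.45
position: [0.6397, -0.0363, 0.2253]
tool_rot: [[-0.493, 0.87, 0.002], [0.87, 0.493, -0.0], [-0.001, 0.002, -1.0]]
force: [-0.4, -0.0, -0.4]
grip_width: 0.65
finger_force: 0.0
```

```bash
python3 q.py .638 -.036 .221
```

```text
2.45 [ 0.6397 -0.0363  0.2253] y az 29.56144343799727 j [-10.2921  18.2688  89.312    0.0001  72.2934 -39.8536] 0.6504670452475745 0.0 [-0.4278 -0.0109 -0.385 ] [-0.0159  0.0072 -0.0156]
shift [ 1.0867 -1.3513  4.2656]
```

Request:
apply_moves --motion '[{"dx": 0,"dy": 0,"dz": 0,"rx": 0,"ry": 0,"rz": 0,"hand": -0.3},{"dx": 0,"dy": 0,"dz": 0,"rx": 0,"ry": 0,"rz": 0,"hand": -0.3},{"dx": 0,"dy": 0,"dz": 0,"rx": 0,"ry": 0,"rz": 0,"hand": -0.3}]'

```text
clock: 2.75
position: [0.6391, -0.0362, 0.2242]
tool_rot: [[-0.493, 0.87, 0.0], [0.87, 0.493, -0.0], [-0.0, 0.0, -1.0]]
force: [-0.4, 0.1, -0.1]
grip_width: 0.653
finger_force: 0.0
```

```bash
python3 q.py .638 -.036 .221
```

```text
2.75 [ 0.6391 -0.0362  0.2242] y az 29.56133112555664 j [-10.2941  18.3045  89.3898  -0.0027  72.2834 -39.8546] 0.6529853912710186 0.0 [-0.3595  0.0755 -0.1278] [-0.0004  0.029   0.0114]
shift [ 0.6889 -0.8214  3.1848]
```

Request:
apply_moves --motion '[{"dx": 0.5,"dy": -0.8,"dz": 3,"rx": 0,"ry": 0,"rz": 0,"hand": -0.3},{"dx": 0.5,"dy": -0.8,"dz": 3,"rx": 0,"ry": 0,"rz": 0,"hand": 0.4},{"dx": 0.5,"dy": -0.8,"dz": 3,"rx": 0,"ry": 0,"rz": 0,"hand": 0.4},{"dx": 0.5,"dy": -0.8,"dz": 3,"rx": 0,"ry": 0,"rz": 0,"hand": 0.4},{"dx": 0.5,"dy": -0.8,"dz": 3,"rx": 0,"ry": 0,"rz": 0,"hand": 0.4}]' --force 40

```text
clock: 3.25
position: [0.6394, -0.0352, 0.2212]
tool_rot: [[-0.494, 0.87, 0.004], [0.87, 0.494, 0.001], [-0.001, 0.004, -1.0]]
force: [7.7, 4.3, -2.8]
grip_width: 0.412
finger_force: 44.3
```

```bash
python3 q.py .638 -.036 .221
```

```text
3.25 [ 0.6394 -0.0352  0.2212] y az 29.584681157364287 j [-10.2496  18.3927  89.6126   0.1144  71.7971 -39.8697] 0.41233238930976 44.304549233056605 [ 7.6887  4.3216 -2.7532] [ 0.3859 -0.6747  0.0496]
shift [ 0.0213 -1.5839  0.2387]
```

Request:
apply_moves --motion '[{"dx": 0,"dy": 1.6,"dz": 0,"rx": 0,"ry": 0,"rz": 0,"hand": 0.4},{"dx": 0,"dy": 1.6,"dz": 0,"rx": 0,"ry": 0,"rz": 0,"hand": 0.4},{"dx": 0,"dy": 1.6,"dz": 0,"rx": 0,"ry": 0,"rz": 5,"hand": 0.4},{"dx": 0,"dy": 1.6,"dz": 0,"rx": 0,"ry": 0,"rz": 11,"hand": 0.4},{"dx": 0,"dy": 1.6,"dz": 0,"rx": 0,"ry": 0,"rz": 17,"hand": 0.4}]'

```text
clock: 3.75
position: [0.6396, -0.0351, 0.2212]
tool_rot: [[-0.214, 0.977, 0.0], [0.977, 0.214, 0.0], [0.0, 0.0, -1.0]]
force: [0.3, 1.8, 2.4]
grip_width: 0.412
finger_force: 44.9
```

```bash
python3 q.py
```

```text
3.75 [ 0.6396 -0.0351  0.2212] y az 12.329519658768701 j [-10.2016  18.526   89.4473   0.0266  72.0066 -22.5393] 0.4124944660082681 44.930114666494774 [0.3197 1.7975 2.4049] [0.1779 0.1222 0.2155]
```

Request:
apply_moves --motion '[{"dx": 0,"dy": 0,"dz": 0,"rx": 0,"ry": 0,"rz": 7,"hand": 0.4},{"dx": 0,"dy": 0,"dz": 0,"rx": 0,"ry": 0,"rz": 14,"hand": 0.4},{"dx": 0,"dy": 0,"dz": 0,"rx": 0,"ry": 0,"rz": 21,"hand": 0.4},{"dx": 0,"dy": 0,"dz": 0,"rx": 0,"ry": 0,"rz": 28,"hand": 0.4},{"dx": 0,"dy": 0,"dz": 0,"rx": 0,"ry": 0,"rz": 35,"hand": 0.4}]'

```text
clock: 4.25
position: [0.6394, -0.0351, 0.2212]
tool_rot: [[0.386, 0.922, -0.0], [0.922, -0.386, 0.001], [0.001, -0.0, -1.0]]
force: [-0.8, 2.0, 1.5]
grip_width: 0.41
finger_force: 44.9
```

```bash
python3 q.py
```

```text
4.25 [ 0.6394 -0.0351  0.2212] y az -22.71730728118986 j [-10.2055  18.5221  89.455    0.0338  72.0302  12.5014] 0.4099537339590452 44.920707972196396 [-0.8225  2.0262  1.539 ] [0.4328 0.3021 0.1836]
```

Request:
apply_moves --motion '[{"dx": 0,"dy": 0,"dz": 0,"rx": 0,"ry": 0,"rz": 7,"hand": 0.4},{"dx": 0,"dy": 0,"dz": 0,"rx": 0,"ry": 0,"rz": 14,"hand": 0.4},{"dx": 0,"dy": 0,"dz": 0,"rx": 0,"ry": 0,"rz": 21,"hand": 0.4},{"dx": 0,"dy": 0,"dz": 0,"rx": 0,"ry": 0,"rz": 25,"hand": 0.4}]'

```text
clock: 4.65
position: [0.6393, -0.035, 0.2212]
tool_rot: [[0.739, 0.673, -0.0], [0.673, -0.739, 0.001], [0.0, -0.001, -1.0]]
force: [-0.5, 2.5, 2.8]
grip_width: 0.41
finger_force: 45.0
```

```bash
python3 q.py
```

```text
4.65 [ 0.6393 -0.035   0.2212] y az -47.67817117414112 j [-10.2024  18.5174  89.4592   0.046   72.0428  37.4616] 0.41028207080789664 44.95292800143943 [-0.5384  2.4726  2.8148] [0.4862 0.2076 0.1288]
```

Request:
apply_moves --motion '[{"dx": 0,"dy": 0,"dz": 0,"rx": 0,"ry": 0,"rz": 4,"hand": 0.4},{"dx": 0,"dy": 0,"dz": 0,"rx": 0,"ry": 0,"rz": 8,"hand": 0.4},{"dx": 0,"dy": 0,"dz": 0,"rx": 0,"ry": 0,"rz": 12,"hand": 0.4},{"dx": 0,"dy": 0,"dz": 0,"rx": 0,"ry": 0,"rz": 15,"hand": 0.4}]'

```text
clock: 5.05
position: [0.6393, -0.0349, 0.2212]
tool_rot: [[0.888, 0.46, -0.0], [0.46, -0.888, 0.001], [0.0, -0.001, -1.0]]
force: [-0.9, 2.5, 3.0]
grip_width: 0.411
finger_force: 45.0
```

```bash
python3 q.py
```

```text
5.05 [ 0.6393 -0.0349  0.2212] y az -62.58682653611509 j [-10.2026  18.5166  89.462    0.0561  72.046   52.367 ] 0.41052555018266185 44.956859265075764 [-0.8524  2.469   2.9595] [0.5752 0.1541 0.1597]
```

Request:
apply_moves --motion '[{"dx": 0,"dy": 0,"dz": 0,"rx": 0,"ry": 0,"rz": 2,"hand": 0.4},{"dx": 0,"dy": 0,"dz": 0,"rx": 0,"ry": 0,"rz": 4,"hand": 0.4},{"dx": 0,"dy": 0,"dz": 0,"rx": 0,"ry": 0,"rz": 6,"hand": 0.4},{"dx": 0,"dy": 0,"dz": 0,"rx": 0,"ry": 0,"rz": 8,"hand": 0.4}]'

```text
clock: 5.45
position: [0.6393, -0.0349, 0.2212]
tool_rot: [[0.943, 0.334, -0.0], [0.334, -0.943, 0.001], [0.0, -0.001, -1.0]]
force: [-0.0, 1.5, 2.4]
grip_width: 0.412
finger_force: 45.0
```

```bash
python3 q.py
```

```text
5.45 [ 0.6393 -0.0349  0.2212] y az -70.51288746837413 j [-10.1993  18.5168  89.462    0.0592  72.046   60.2954] 0.4116466750217923 44.95423545849917 [-0.0251  1.4784  2.4498] [0.5842 0.1929 0.1411]
```

Request:
apply_moves --motion '[{"dx": 0,"dy": 0,"dz": 0,"rx": 0,"ry": 0,"rz": 2,"hand": 0.4},{"dx": 0,"dy": 0,"dz": 0,"rx": 0,"ry": 0,"rz": 4,"hand": 0.4},{"dx": 0,"dy": 0,"dz": 0,"rx": 0,"ry": 0,"rz": 6,"hand": 0.4}]'

```text
clock: 5.75
position: [0.6393, -0.0349, 0.2212]
tool_rot: [[0.972, 0.233, -0.0], [0.233, -0.972, 0.001], [0.0, -0.001, -1.0]]
force: [-0.7, 2.4, 2.5]
grip_width: 0.408
finger_force: 45.0
```

```bash
python3 q.py
```

```text
5.75 [ 0.6393 -0.0349  0.2212] y az -76.51317828291032 j [-10.1987  18.5169  89.4616   0.0636  72.0474  66.2949] 0.4077800096958237 44.95152834606415 [-0.7345  2.3638  2.4768] [0.5631 0.2012 0.1338]
```

Request:
apply_moves --motion '[{"dx": 0,"dy": 0,"dz": 0,"rx": 0,"ry": 0,"rz": 2,"hand": 0.4},{"dx": 0,"dy": 0,"dz": 0,"rx": 0,"ry": 0,"rz": 4,"hand": 0.4}]'

```text
clock: 5.95
position: [0.6393, -0.0348, 0.2212]
tool_rot: [[0.986, 0.165, -0.0], [0.165, -0.986, 0.001], [-0.0, -0.001, -1.0]]
force: [0.1, 2.6, 2.4]
grip_width: 0.412
finger_force: 44.9
```

```bash
python3 q.py
```

```text
5.95 [ 0.6393 -0.0348  0.2212] y az -80.51659386374845 j [-10.1968  18.5167  89.4618   0.0689  72.0476  70.2986] 0.4122422151471583 44.94871153918211 [0.1207 2.6282 2.4067] [0.6479 0.1471 0.1446]
```

Request:
apply_moves --motion '[{"dx": 0,"dy": 0,"dz": 0,"rx": 0,"ry": 0,"rz": 1.5,"hand": 0.4},{"dx": 0,"dy": 0,"dz": 0,"rx": 0,"ry": 0,"rz": 3,"hand": 0.4}]'

```text
clock: 6.15
position: [0.6393, -0.0349, 0.2212]
tool_rot: [[0.994, 0.114, -0.0], [0.114, -0.994, 0.001], [-0.0, -0.001, -1.0]]
force: [-1.7, 4.4, 4.7]
grip_width: 0.414
finger_force: 46.4
```

```bash
python3 q.py
```

```text
6.15 [ 0.6393 -0.0349  0.2212] y az -83.46536349427019 j [-10.1906  18.5177  89.4605   0.0471  72.0421  73.2603] 0.41398601794003287 46.42211963875489 [-1.674   4.3544  4.7251] [0.9123 0.2764 1.2289]
```

Request:
apply_moves --motion '[{"dx": 0,"dy": 0,"dz": 0,"rx": 0,"ry": 0,"rz": 1,"hand": 0.4},{"dx": 0,"dy": 0,"dz": 0,"rx": 0,"ry": 0,"rz": 2,"hand": 0.4}]'

```text
clock: 6.35
position: [0.6395, -0.0348, 0.2212]
tool_rot: [[0.997, 0.081, 0.0], [0.081, -0.997, 0.0], [0.0, -0.0, -1.0]]
force: [-2.3, 4.7, 5.3]
grip_width: 0.416
finger_force: 55.2
```

```bash
python3 q.py; python3 - <<'E'
from bench import get_image
import cv2
s=get_image("scene")["image"][200:330,220:360,::-1]
cv2.imwrite("pics/s2.png",cv2.resize(s,None,fx=4,fy=4,interpolation=cv2.INTER_CUBIC))
E
```

```text
6.35 [ 0.6395 -0.0348  0.2212] y az -85.35687346833882 j [-10.1692  18.5256  89.4498   0.0122  72.0079  75.1839] 0.4159295487577369 55.187871571979485 [-2.3402  4.7292  5.2937] [1.042  0.2492 2.2869]
```

View pics/s2.png

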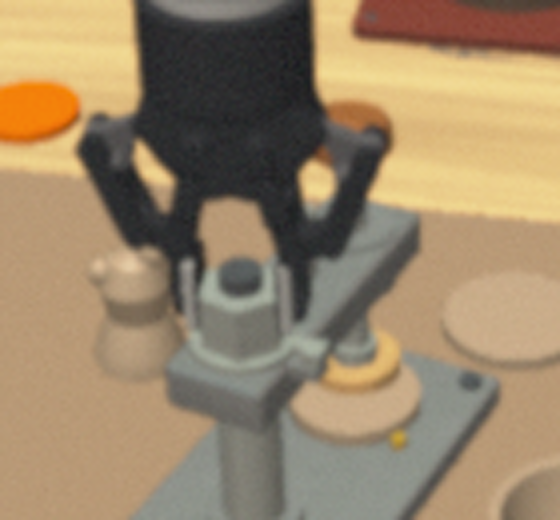

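The torque rose to 2.3 N m and the crop shows the lug against the stop block near (305,350), so the nut is home. I'll release and lift.

Request:
apply_moves --motion '[{"dx": 0,"dy": 0,"dz": 0,"rx": 0,"ry": 0,"rz": 0,"hand": -0.2},{"dx": 0,"dy": 0,"dz": 0,"rx": 0,"ry": 0,"rz": 0,"hand": -0.2},{"dx": 0,"dy": 0,"dz": 0,"rx": 0,"ry": 0,"rz": 0,"hand": -0.2},{"dx": 0,"dy": 0,"dz": -20,"rx": 0,"ry": 0,"rz": 0,"hand": -0.2},{"dx": 0,"dy": 0,"dz": -50,"rx": 0,"ry": 0,"rz": 0,"hand": -0.2}]'

```text
clock: 6.9
position: [0.6381, -0.0358, 0.2684]
tool_rot: [[0.997, 0.078, -0.005], [0.078, -0.997, 0.001], [-0.005, -0.001, -1.0]]
force: [-0.1, -0.4, 0.3]
grip_width: 0.601
finger_force: 0.0
```

Request:
apply_moves --motion '[{"dx": 0,"dy": 0,"dz": -30,"rx": 0,"ry": 0,"rz": 0,"hand": 1},{"dx": 0,"dy": 0,"dz": -60,"rx": 0,"ry": 0,"rz": 0,"hand": 1},{"dx": 0,"dy": 0,"dz": -60,"rx": 0,"ry": 0,"rz": 0,"hand": 1},{"dx": 0,"dy": 0,"dz": -60,"rx": 0,"ry": 0,"rz": 0,"hand": 1},{"dx": 0,"dy": 0,"dz": -60,"rx": 0,"ry": 0,"rz": 0,"hand": 1}]'

```text
clock: 7.4
position: [0.6389, -0.0356, 0.3292]
tool_rot: [[0.997, 0.079, -0.002], [0.079, -0.997, 0.0], [-0.002, -0.0, -1.0]]
force: [-0.6, 0.1, 0.1]
grip_width: 0.002
finger_force: 0.0
```

```bash
python3 q.py .5378 -.0071 .29; python3 - <<'E'
from bench import get_image
import cv2
s=get_image("scene")["image"][200:330,220:360,::-1]
cv2.imwrite("pics/s3.png",cv2.resize(s,None,fx=4,fy=4,interpolation=cv2.INTER_CUBIC))
E
```

```text
7.4 [ 0.6389 -0.0356  0.3292] y az -85.48250121769739 j [-10.2388  13.8822  83.2721  -0.0093  82.9803  75.2448] 0.001971239255234876 0.0 [-0.5516  0.0926  0.0522] [0.0168 0.0287 0.0079]
shift [-98.4533 -36.3315  39.4191]
```

View pics/s3.png

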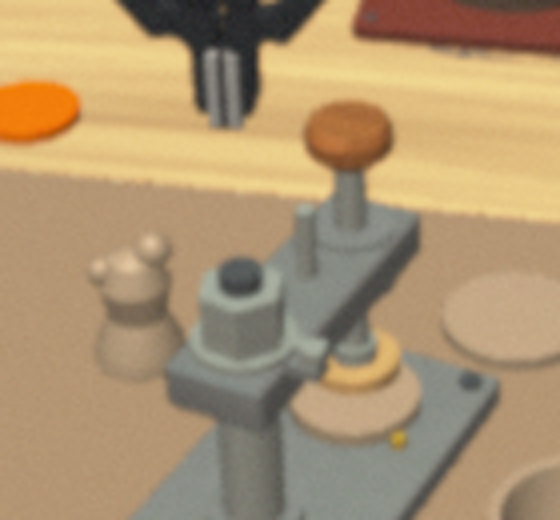

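The lug rests against the block at crop (305,352), and the knob is still up. Moving over the knob with the fingers shut.

Request:
apply_moves --motion '[{"dx": -33,"dy": -12,"dz": 0,"rx": 0,"ry": 0,"rz": 0,"hand": 1},{"dx": -66,"dy": -24,"dz": 0,"rx": 0,"ry": 0,"rz": 0,"hand": 1},{"dx": -98,"dy": -36.5,"dz": 15,"rx": 0,"ry": 0,"rz": 0,"hand": 1},{"dx": -98,"dy": -36.5,"dz": 40,"rx": 0,"ry": 0,"rz": 0,"hand": 1},{"dx": -98,"dy": -36.5,"dz": 55,"rx": 0,"ry": 0,"rz": 0,"hand": 1}]'

```text
clock: 7.95
position: [0.5371, -0.0064, 0.2732]
tool_rot: [[0.997, 0.08, -0.003], [0.08, -0.997, 0.0], [-0.003, -0.001, -1.0]]
force: [-2.7, 0.7, 11.2]
grip_width: 0.002
finger_force: 6.3
```

Request:
apply_moves --motion '[{"dx": 0,"dy": 0,"dz": 0,"rx": 0,"ry": 0,"rz": 0,"hand": 1},{"dx": 0,"dy": 0,"dz": 0,"rx": 0,"ry": 0,"rz": 0,"hand": 1},{"dx": 0,"dy": 0,"dz": 0,"rx": 0,"ry": 0,"rz": 0,"hand": 1},{"dx": 0,"dy": 0,"dz": 0,"rx": 0,"ry": 0,"rz": 0,"hand": 1}]'

```text
clock: 8.35
position: [0.5397, -0.007, 0.2767]
tool_rot: [[0.997, 0.079, 0.001], [0.079, -0.997, -0.0], [0.001, 0.0, -1.0]]
force: [1.2, 0.5, -0.3]
grip_width: 0.001
finger_force: 0.0
```

```bash
python3 q.py .5382 -.007 .266
```

```text
8.35 [ 0.5397 -0.007   0.2767] y az -85.45603496999932 j [ -9.1184   2.1172 101.9983  -0.0055  75.8058  76.3389] 0.0008243435249457384 0.0 [ 1.249   0.4594 -0.2789] [-0.0324 -0.0138  0.0226]
shift [-1.4602 -0.1546 10.7281]
```

Request:
apply_moves --motion '[{"dx": -1.5,"dy": 0,"dz": 1,"rx": 0,"ry": 0,"rz": 0,"hand": 1},{"dx": -1.5,"dy": 0,"dz": 2,"rx": 0,"ry": 0,"rz": 0,"hand": 1},{"dx": -1.5,"dy": 0,"dz": 2,"rx": 0,"ry": 0,"rz": 0,"hand": 1},{"dx": -1.5,"dy": 0,"dz": 2,"rx": 0,"ry": 0,"rz": 0,"hand": 1}]'

```text
clock: 8.75
position: [0.5373, -0.0069, 0.2739]
tool_rot: [[0.997, 0.079, -0.0], [0.079, -0.997, 0.0], [-0.0, -0.0, -1.0]]
force: [0.1, -0.2, -0.1]
grip_width: -0.001
finger_force: 0.0
```

Request:
apply_moves --motion '[{"dx": 0,"dy": 0,"dz": 1,"rx": 0,"ry": 0,"rz": 0,"hand": 1},{"dx": 0,"dy": 0,"dz": 2,"rx": 0,"ry": 0,"rz": 0,"hand": 1},{"dx": 0,"dy": 0,"dz": 2,"rx": 0,"ry": 0,"rz": 0,"hand": 1},{"dx": 0,"dy": 0,"dz": 2,"rx": 0,"ry": 0,"rz": 0,"hand": 1}]'

```text
clock: 9.15
position: [0.5375, -0.0069, 0.2721]
tool_rot: [[0.997, 0.079, 0.0], [0.079, -0.997, -0.0], [0.0, 0.0, -1.0]]
force: [-1.5, -0.0, 2.9]
grip_width: -0.004
finger_force: 1.5
```

Request:
apply_moves --motion '[{"dx": 0,"dy": 0,"dz": 1,"rx": 0,"ry": 0,"rz": 0,"hand": 1},{"dx": 0,"dy": 0,"dz": 2,"rx": 0,"ry": 0,"rz": 0,"hand": 1},{"dx": 0,"dy": 0,"dz": 2,"rx": 0,"ry": 0,"rz": 0,"hand": 1},{"dx": 0,"dy": 0,"dz": 2,"rx": 0,"ry": 0,"rz": 0,"hand": 1}]'

```text
clock: 9.55
position: [0.5375, -0.0069, 0.2699]
tool_rot: [[0.997, 0.079, 0.0], [0.079, -0.997, -0.0], [0.0, 0.0, -1.0]]
force: [-0.2, 0.4, 2.9]
grip_width: 0.001
finger_force: 1.6
```

```bash
python3 q.py .5382 -.007 .266
```

```text
9.55 [ 0.5375 -0.0069  0.2699] y az -85.44401776827237 j [ -9.1464   2.1914 102.6767   0.0002  75.1183  76.2976] 0.0007880838233214496 1.5911543369293213 [-0.1564  0.3992  2.947 ] [ 0.0239  0.1232 -0.032 ]
shift [0.7386 0.1404 3.9171]
```

Request:
apply_moves --motion '[{"dx": 0,"dy": 0,"dz": 2,"rx": 0,"ry": 0,"rz": 0,"hand": 1},{"dx": 0,"dy": 0,"dz": 4,"rx": 0,"ry": 0,"rz": 0,"hand": 1},{"dx": 0,"dy": 0,"dz": 6,"rx": 0,"ry": 0,"rz": 0,"hand": 1},{"dx": 0,"dy": 0,"dz": 6,"rx": 0,"ry": 0,"rz": 0,"hand": 1}]'

```text
clock: 9.95
position: [0.5375, -0.0069, 0.2638]
tool_rot: [[0.997, 0.079, 0.0], [0.079, -0.997, 0.0], [0.0, -0.0, -1.0]]
force: [-0.4, 0.0, 4.1]
grip_width: 0.004
finger_force: 2.4
```

Request:
apply_moves --motion '[{"dx": 0,"dy": 0,"dz": 2,"rx": 0,"ry": 0,"rz": 0,"hand": 1},{"dx": 0,"dy": 0,"dz": 4,"rx": 0,"ry": 0,"rz": 0,"hand": 1},{"dx": 0,"dy": 0,"dz": 6,"rx": 0,"ry": 0,"rz": 0,"hand": 1},{"dx": 0,"dy": 0,"dz": 6,"rx": 0,"ry": 0,"rz": 0,"hand": 1}]'

```text
clock: 10.35
position: [0.5375, -0.0069, 0.2583]
tool_rot: [[0.997, 0.079, 0.0], [0.079, -0.997, -0.0], [0.0, 0.0, -1.0]]
force: [-1.9, 0.1, 8.7]
grip_width: -0.0
finger_force: 4.1
```

Request:
apply_moves --motion '[{"dx": 0,"dy": 0,"dz": 1,"rx": 0,"ry": 0,"rz": 0,"hand": 1},{"dx": 0,"dy": 0,"dz": 3,"rx": 0,"ry": 0,"rz": 0,"hand": 1},{"dx": 0,"dy": 0,"dz": 4,"rx": 0,"ry": 0,"rz": 0,"hand": 1},{"dx": 0,"dy": 0,"dz": 4,"rx": 0,"ry": 0,"rz": 0,"hand": 1}]'

```text
clock: 10.75
position: [0.5375, -0.0069, 0.2548]
tool_rot: [[0.997, 0.08, 0.0], [0.08, -0.997, -0.0], [0.0, 0.0, -1.0]]
force: [-4.1, 0.3, 10.1]
grip_width: 0.001
finger_force: 5.0
```

Request:
apply_moves --motion '[{"dx": 0,"dy": 0,"dz": 1,"rx": 0,"ry": 0,"rz": 0,"hand": 1},{"dx": 0,"dy": 0,"dz": 2,"rx": 0,"ry": 0,"rz": 0,"hand": 1},{"dx": 0,"dy": 0,"dz": 3,"rx": 0,"ry": 0,"rz": 0,"hand": 1},{"dx": 0,"dy": 0,"dz": 3,"rx": 0,"ry": 0,"rz": 0,"hand": 1}]'

```text
clock: 11.15
position: [0.5375, -0.0069, 0.2521]
tool_rot: [[0.997, 0.08, 0.001], [0.08, -0.997, -0.0], [0.001, 0.0, -1.0]]
force: [-5.0, 0.9, 12.2]
grip_width: 0.0
finger_force: 5.8
```

```bash
python3 q.py; python3 - <<'E'
from bench import get_image
from h import *
s=get_image("scene")["image"][225:295,270:330,::-1]; b=cv2.imread("pics/scene0.png")[225:295,270:330]
f=6.5
im=np.hstack([cv2.resize(x,None,fx=f,fy=f,interpolation=cv2.INTER_CUBIC) for x in(b,s)])
for k in range(0,70,5):
    cv2.putText(im,str(225+k),(0,int((k+.5)*f)+3),0,.32,(0,0,255)); cv2.line(im,(24,int((k+.5)*f)),(30,int((k+.5)*f)),(0,0,255),1);cv2.line(im,(390,int((k+.5)*f)),(396,int((k+.5)*f)),(0,0,255),1)
cv2.imwrite("pics/s4.png",im);print(im.shape)
p=np.load("p.npy")
for t in(0,20,22,25): print(t,proj("scene",W(p,[-.05,0,.193-t/1e3])))
E
```

```text
11.15 [ 0.5375 -0.0069  0.2521] y az -85.43742925369686 j [ -9.142    3.1345 103.6868  -0.0067  73.1446  76.2974] 0.0002416755383553424 5.781131987105255 [-5.0268  0.9278 12.2171] [ 0.1022  0.7904 -0.0064]
(455, 780, 3)
0 [[306.08727609 233.44203873]]
20 [[306.34717667 242.15226458]]
22 [[306.37286909 243.013312  ]]
25 [[306.41130756 244.30152668]]
```

View pics/s4.png

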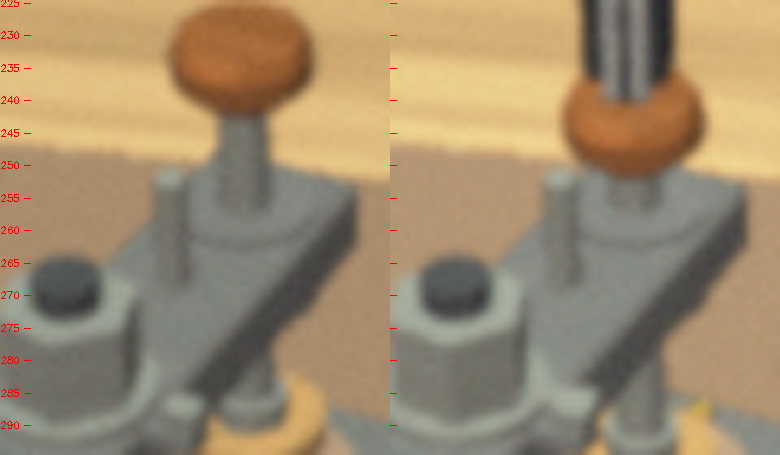

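```bash
cat > m.py <<'E'
from bench import get_image
from h import *
from scipy.optimize import brentq
A=cv2.imread("pics/scene0.png").astype(float)
B=np.mean([get_image("scene")["image"][:,:,::-1].astype(float) for _ in range(3)],0)
f=lambda I:I[:,:,2]-I[:,:,0]   # redness
def low(I):   # lower boundary of the knob per column (where it meets grey stem / bench)
    r=f(I)
    out=[]
    for c in range(302,314):
        col=r[238:262,c] if I is not A else r[228:252,c]; b=238 if I is not A else 228
        d=np.diff(col); k=np.argmin(d[2:-1])+2; w=np.clip(-d[max(k-2,0):k+3],0,None)
        out.append(b+(w*np.arange(max(k-2,0),max(k-2,0)+len(w))).sum()/w.sum()+.5)
    return np.array(out)
p=np.load("p.npy")
a,b=low(A),low(B);d=np.median((b-a)[3:9]);print((b-a).round(2))
y=[proj("scene",W(p,[-.05,0,.178-t/1e3]))[0,1] for t in range(36)]
print("shift",d,"travel mm",np.interp(d,np.array(y)-y[0],range(36)))
E
python3 m.py; python3 q.py
```

```text
[ 1.61  2.43  9.68  9.71  9.47  9.56  9.14  9.78  9.64  1.29  0.66 -0.14]
shift 9.597016281523324 travel mm 22.41191011572681
11.35 [ 0.5375 -0.0069  0.2522] y az -85.43762146737669 j [ -9.1402   3.131  103.6846  -0.0058  73.1537  76.2991] -0.002028115961690449 5.763449135802148 [-4.2277  0.7395 11.4404] [ 0.0399  0.7857 -0.066 ]
```

Request:
apply_moves --motion '[{"dx": 0,"dy": 0,"dz": 1,"rx": 0,"ry": 0,"rz": 0,"hand": 1},{"dx": 0,"dy": 0,"dz": 2,"rx": 0,"ry": 0,"rz": 0,"hand": 1},{"dx": 0,"dy": 0,"dz": 3,"rx": 0,"ry": 0,"rz": 0,"hand": 1},{"dx": 0,"dy": 0,"dz": 3,"rx": 0,"ry": 0,"rz": 0,"hand": 1},{"dx": 0,"dy": 0,"dz": 3,"rx": 0,"ry": 0,"rz": 0,"hand": 1}]'

```text
clock: 11.85
position: [0.5375, -0.0069, 0.2494]
tool_rot: [[0.997, 0.08, 0.001], [0.08, -0.997, -0.0], [0.0, 0.0, -1.0]]
force: [-5.6, 1.0, 13.4]
grip_width: 0.002
finger_force: 6.5
```

```bash
python3 m.py; python3 q.py; python3 q.py
```

```text
[ 2.73  3.52 10.72 10.7  10.51 10.61 10.26 10.84 10.87  2.67  1.88  0.89]
shift 10.655682087586285 travel mm 24.916296513757686
12.0 [ 0.5375 -0.0069  0.2494] y az -85.43565496173001 j [ -9.1396   3.2842 103.8337  -0.0075  72.8468  76.2983] -0.0012380786048040745 6.5170762893831125 [-5.3244  0.7412 12.5959] [ 0.0856  1.0141 -0.0097]
12.0 [ 0.5375 -0.0069  0.2494] y az -85.43565496173001 j [ -9.1396   3.2842 103.8337  -0.0075  72.8468  76.2983] -0.0012380786048040745 6.5170762893831125 [-5.3244  0.7412 12.5959] [ 0.0856  1.0141 -0.0097]
```

```bash
python3 -c "
from bench import ctrl
print(ctrl.job_done())"
```

```text
the job is handed in; nothing more can be done
None
```

I turned the nut clockwise to its stop (torque rose to 2.3 N m, lug against the block), then pushed the knob down about 25 mm to the post's height (24.9 mm by the camera, about 13 N) and handed the job in at 12 s while still holding it there.

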